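Dock the white receiver for its update

TASK

Set the white receiver up for its software update in the dock: lay it face up on the sloping bed with its front (button) edge fully down against the bottom ledge, between the two corner lips, then swing the hold-down arm over so that its pad rests on the receiver. Also move the memory stick from the wooden stand into the dock's recessed port, standing plug end down and fully in. Leave the grey receiver where it is.

Things in the scene. Friction and masses are not known exactly. Their poses are not given: they have to be found in the camera images.
- receiver_white: Small white radio receiver, 62 mm wide (its y), 48 mm front to back (its x), 16 mm thick, about 50 to 80 g, loose, lying face up on the table. Origin: centre of its underside; z out of its face; -x points to its front edge (the row of round buttons lies along the front half, the dark display along the back half). Best gripped across its 62 mm width.
- receiver_front (a point): Middle of the white receiver's front edge (the button edge): 24 mm in front of its origin and 8 mm above its underside.
- receiver_grey: A second receiver of the same shape in grey, lying on the table; not part of the job, leave it alone.
- dock: The update dock, fixed to the table: grey base plate 150 x 200 x 16 mm (x, y, z) with the sloping aluminium bed on its left half and the black port housing on its right front. Origin: centre of the base's underside; -x is its front, facing the robot. Behind the port housing lies a low grey case, its top 42 mm above the table.
- dock_bed: The dock's sloping bed: aluminium plate with a dark rubber top, 46 mm wide (narrower than the receiver), 104 mm long, rising 25 degrees away from the dock's front. Origin: on its surface, at the middle of the bottom ledge's inner face, 46 mm above the table. x runs up the slope, y to the left, z normal to the surface. A seated receiver has its origin at x = 24, y = 0, z = 0 mm and the same axes.
- hold_down (a joint): Angle of the hold-down arm, rad: 0 with its rubber pad resting on a seated receiver, 2.0 pointing straight up, 2.5 rear stop, -0.15 lowest over an empty bed. Starts at 2.1 to 2.4, leaning back. Damped hinge with 0.03 N m friction: the arm (150 g) stays where it is left near upright and sinks slowly by its own weight once tipped 0.6 rad or more past upright towards the dock's front.
- hold_down_knob (a point): Centre of the red ball knob (19 mm diameter) at the arm's free end, 82 mm from the hinge axis. The arm is a steel bar 11 mm wide and 6 mm thick from the hinge to the knob.
- hold_down_hinge (a point): Point on the hinge axis of the hold-down arm, which runs along the bed's y axis: 86 mm up the slope from the ledge, 24 mm above the bed's surface.
- stick: Black memory stick, 78 mm long (its x), 21 wide (y), 10 thick (z), 22 g. Metal plug, 20 mm long, 12 x 5 mm, at its +x end. Starts upright in the wooden stand, plug down, its upper 44 mm showing, broad faces looking along the stand's x. Origin: middle of its length and width, on one broad face, 5.5 mm from its centre line.
- stick_plug (a point): Tip of the stick's metal plug, on the stick's centre line.
- stick_top (a point): Middle of the other end of the stick (its upper end while it stands), 78 mm from the plug tip.
- stick_stand: Pale wooden block, 40 x 110 x 42 mm (x, y, z), fixed to the table, with three slots in a row along y, 34 mm apart; the stick stands in the middle one, its plug tip 8 mm above the table. Origin: centre of its underside.
- port_mouth (a point): Centre of the mouth of the dock's recessed port: an upright pocket in the top of the black housing, 56 mm above the table, 14.5 mm along the dock's x and 24.5 mm along its y. The housing is 42 x 48 mm.
- port_floor (a point): Centre of the port's floor, 38 mm below its mouth; the lower 18 mm of the pocket taper to about 9 x 17 mm to guide the plug. A stick standing fully in the port has its plug tip here and its upper 40 mm outside.
- ledge (a point): Middle of the top inner edge of the bed's bottom ledge, 8 mm above the bed's surface. The ledge carries four brass contact pins (sprung, they offer no resistance). At each of its ends a lip, also 8 mm high, reaches 11 mm up the slope; the lips stand about 67 mm apart at the ledge and flare to about 71 mm.

How it is judged:
By the outcome, as a careful person would: the job done as asked, in the order asked, and still so for the second after the job is handed in, with the robot touching nothing.
It also fails if it takes over 72 s, if anything falls off the work surface, if the arm or the gripper's body presses on something with over 40 N, if the wrist force passes 120 N, or if a joint passes its speed limit or range.

ROBOT

A 6-joint arm with a two-finger parallel gripper is mounted at the origin on a cart in front of the work surface, level with it; the furniture and walls round the work are solid. World frame = base frame: x ahead of the robot, y to its left, z up, the work surface at z = 0. Lengths are in m, angles in degrees, forces in N, time in s.
With the tool pointing down it reaches from about 0.35 to 0.725 m from the base axis. Payload 4.3 kg.
Tool frame: the origin (TCP) lies at the very end of the fingers, on their centre line; the grasp point (between the pads) lies 19 mm behind it; z points along the fingers, y is the line along which they close (so a half turn about z gives the same grasp; the last joint's range is limited). The gripper opens to 85 mm and grips with 20 to 120 N. Pads are 22 mm wide; open, the fingers measure 114 mm over their backs; the gripper's body (76 mm by 85 mm) begins 54 mm behind the grasp point. The pads swing forward as they close: fully open they stand 13 mm farther back than shut.
Start: joints at [-81.205, 21.618, 4.641, 73.018, 0, 83.68], TCP at [0.15, -0.555, 0.231] pointing down, gripper open.
Joint ranges: [-156.06, 156.06], [-48.1, 94.91], [-58.44, 69.94], [-101.28, 121.22], [-78.64, 73.56], [-180, 180]. Speed limits (degrees/s): [147.25, 147.25, 180, 180, 180, 180].

INTERFACE

Orientations are given as [roll, pitch, yaw] about the fixed x, y, z axes, in that order (R = Rz(yaw) Ry(pitch) Rx(roll)).
In Python, from plant import env gives the robot as it stands. Calls block until the motion is done:
- env.reach(position, orientation): joint-space move of the TCP to a pose.
- env.movel(position, frame=None, rate=0.15, guard=None): straight line of the TCP; frame=None keeps the orientation; rate is the mean speed in m/s. With guard (N) it stops when the force on the tool has changed by that much, and returns True; else False.
- env.move_j(angles): joint-space move.
- env.gripper_open() and env.close_gripper(): open the fingers fully, or close them until they stop; the grip force is fixed at half the most.
- env.wait(seconds).
- env.ik(position, orientation): joint angles nearest the present ones, or None.
- env.get_obs(): the state.
- env.snapshot(name): name is "scene" or "top" or "wrist"; returns the picture (480x640x3 uint8, blue, green, red); there is no depth.
- env.get_calibration(name): a dict with "fx", "fy", "cx", "cy" (pixels), "world_from_camera" (4x4, takes a point from camera to world coordinates). Camera axes: x right, y down, z forward; pixel columns grow to the right and rows downward; lengths in m; the calibration is good to about 2 mm. A picture is of the moment at which its call begins: read the wrist's pose just before it. get_calibration takes no time and is no camera call; for the wrist camera it gives the pose at the moment of the call.
A pose or a line that the arm cannot do raises env.IKError and nothing moves.
- env.finish_job(): hands the job in; it is judged then, once.
The state is a dict: "clock": time; "joints": joint angles; "dq": joint speeds; "joint_efforts": joint torques, N m; "eef_pos": TCP position; "eef_rot": TCP orientation; "force": force on the tool from outside, world axes, zero at the start; "moment": the same for the moment, N m; "width": finger opening in m; "grip_force": force on a finger pad.
Only numpy, scipy, OpenCV 4.12 (cv2) and the standard library are available. Lean on these libraries where they do the work, as an engineer would, in place of code of your own. Each camera call takes 0.05 s, during which the arm holds its last target. There are 200 camera calls.

## Working session

There is one attempt and no reset: what is moved stays moved. The work goes in short steps, each a Python script; the robot and the scene stay as the last script left them, time stands still between calls to the robot, and variables do not carry over. Pictures are saved under pics/ and viewed, at most 14 in all, crops included, and the job is handed in when it is done.

```bash
ls; mkdir -p pics
python3 - <<'E'
from plant import env
import cv2,json
for n in("scene","top"):
    cv2.imwrite(f"pics/{n}0.png",env.snapshot(n)); c=env.get_calibration(n); print(n,c)
print(env.get_obs())
E
```

```text
pics
plant.py
scene {'fx': 507.5066258536772, 'fy': 507.5066258536772, 'cx': 320.67744851301103, 'cy': 239.88491735989547, 'world_from_camera': array([[-0.53394253, -0.36364458,  0.76332693, -0.38667914],
       [-0.84520198,  0.2543417 , -0.47004671,  0.52744613],
       [-0.02321593, -0.89614336, -0.44315697,  0.62190475],
       [ 0.        ,  0.        ,  0.        ,  1.        ]])}
top {'fx': 559.6636111913887, 'fy': 559.6636111913887, 'cx': 322.8907673829526, 'cy': 232.60942427481018, 'world_from_camera': array([[-2.12816151e-02, -9.96708839e-01,  7.82213675e-02,
         4.05465717e-01],
       [-9.99773394e-01,  2.12557496e-02, -1.16335361e-03,
        -2.59750892e-02],
       [-5.03128978e-04, -7.82284001e-02, -9.96935336e-01,
         1.35223047e+00],
       [ 0.00000000e+00,  0.00000000e+00,  0.00000000e+00,
         1.00000000e+00]])}
{'clock': 0.1, 'joints': array([-8.12054752e+01,  2.16573251e+01,  4.57057419e+00,  7.30175231e+01,
       -1.16794515e-03,  8.36811070e+01]), 'dq': array([ 0.0451898 , -0.07151454,  0.17137233,  0.0285134 , -0.00917768,
       -0.02770333]), 'joint_efforts': array([ 1.54850532e-03, -4.64695466e+01,  2.70581120e+01,  1.20502868e-02,
        4.01954182e-06,  1.47545268e-05]), 'eef_pos': array([ 0.14983827, -0.55453056,  0.23045805]), 'eef_rot': array([-1.79896231e+02, -1.03157606e-02,  1.51134095e+01]), 'force': array([-0.0240838 ,  0.21571242, -0.24614869]), 'moment': array([ 0.00198574, -0.03691262,  0.05285607]), 'grip_force': 0.0, 'width': 0.08532624527902745}
```

View pics/scene0.png

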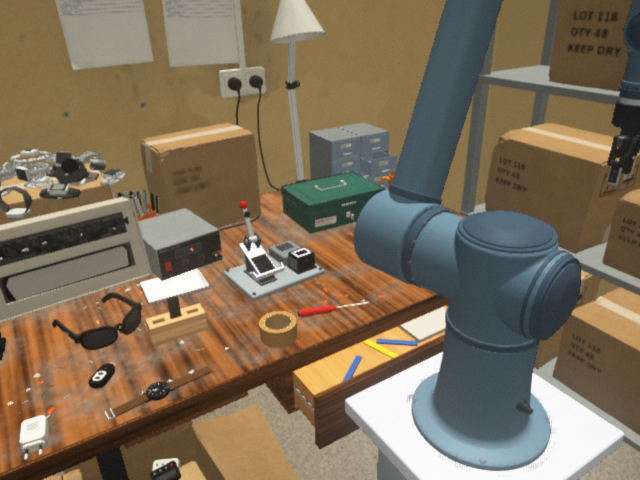

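View pics/top0.png

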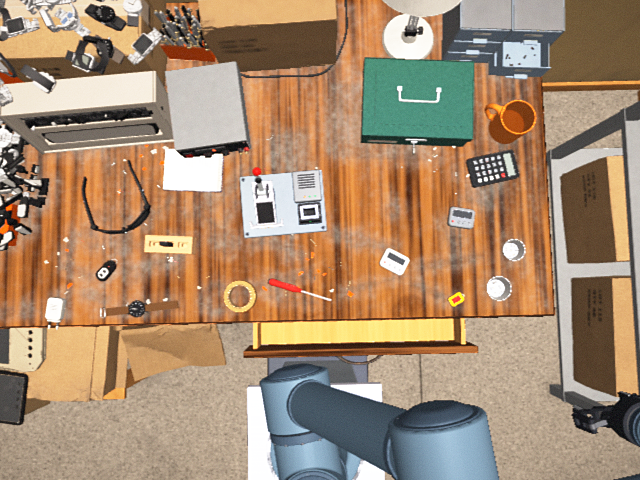

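The top view shows the white receiver at (395,261), the grey one at (462,217), the dock around (283,203) with the port at (309,212) and the red knob at (257,171), and the stand at (168,244) with the stick in it. In the scene view the stick top is at (174,298) and the knob at (243,204).

```bash
cat > h.py <<'E'
from plant import env
import numpy as np, cv2
from scipy.spatial.transform import Rotation as R
def ray(c,uv):
    T=c["world_from_camera"]; d=T[:3,:3]@[(uv[0]-c["cx"])/c["fx"],(uv[1]-c["cy"])/c["fy"],1]
    return T[:3,3],d/np.linalg.norm(d)
def onz(c,uv,z):
    o,d=ray(c,uv); return o+d*(z-o[2])/d[2]
def tri(cs,uvs):
    A=np.zeros((3,3));b=np.zeros(3)
    rs=[ray(c,u) for c,u in zip(cs,uvs)]
    for o,d in rs:
        P=np.eye(3)-np.outer(d,d);A+=P;b+=P@o
    p=np.linalg.solve(A,b); return p,[round(1e3*np.linalg.norm(np.cross(p-o,d)),1) for o,d in rs]
def proj(c,p):
    T=c["world_from_camera"];q=T[:3,:3].T@(np.asarray(p)-T[:3,3]); return np.array([c["fx"]*q[0]/q[2]+c["cx"],c["fy"]*q[1]/q[2]+c["cy"]])
def st(m=""):
    o=env.get_obs(); print(m,"t",round(o["clock"],2),"p",o["eef_pos"].round(4),"r",o["eef_rot"].round(1),"F",o["force"].round(1),"w",round(o["width"],4),"g",round(o["grip_force"],1)); return o
E
python3 - <<'E'
from h import *
c=env.get_calibration("top")
for n,uv,z in(("white",(395,261),.016),("grey",(462,217),.016),("port",(309,212),.056),("dock",(283,203),.016),("stand",(168,244),.042),("stick",(167,243),.08),("knob",(257,171),.15),
 ("baseTL",(241,177),.016),("baseTR",(324,170),.016),("baseBR",(326,232),.016),("baseBL",(243,237),.016),("stL",(145,236),.042),("stR",(193,236),.042),("sBL",(144,252),.042),("sBR",(192,253),.042)): print(n,onz(c,uv,z).round(3))
T=env.get_calibration("wrist"); print(T["fx"],T["world_from_camera"].round(3))
print(env.ik([.4,-.16,.25],[180,0,0]),env.ik([.4,-.16,.25],[180,0,90]))
E
```

```text
white [ 0.439 -0.198  0.016]
grey [ 0.541 -0.362  0.016]
port [0.556 0.004 0.056]
dock [0.584 0.067 0.016]
stand [0.489 0.336 0.042]
stick [0.489 0.328 0.08 ]
knob [0.637 0.113 0.15 ]
baseTL [0.649 0.167 0.016]
baseTR [ 0.662 -0.033  0.016]
baseBR [ 0.512 -0.035  0.016]
baseBL [0.504 0.164 0.016]
stL [0.509 0.39  0.042]
stR [0.507 0.278 0.042]
sBL [0.472 0.392 0.042]
sBR [0.467 0.28  0.042]
331.09464188502085 [[ 0.261 -0.932 -0.252  0.214]
 [-0.965 -0.253 -0.066 -0.54 ]
 [-0.003  0.26  -0.966  0.373]
 [ 0.     0.     0.     1.   ]]
[-30.25054992   4.59963543 -14.55821512  70.84214946   0.
 149.74945008] [-30.25054992   4.59963543 -14.55821512  70.84214946   0.
  59.74945008]
```

Run:
```python
from h import *
import pickle
V={}
for n,p in (("w1",(.45,-.235,.17)),("w2",(.45,-.16,.17)),("d1",(.59,.0,.27)),("d2",(.59,.12,.27)),("s1",(.50,.30,.2)),("s2",(.50,.37,.2))):
    env.reach(list(p),[180,0,0]); env.wait(.15)
    c=env.get_calibration("wrist"); im=env.snapshot("wrist"); V[n]=(c,im); cv2.imwrite(f"pics/{n}.png",im)
pickle.dump(V,open("V.pkl","wb")); st()
# receiver/stand composite: crop 320x240 around the projected targets, x1.25... 
T={"w":(.439,-.198,.016),"s":(.489,.334,.06)}
tiles=[]
for n in("w1","w2","s1","s2"):
    c,im=V[n]; u=proj(c,T[n[0]]); x,y=int(np.clip(u[0]-100,0,440)),int(np.clip(u[1]-75,0,330)); print(n,x,y)
    tiles.append(cv2.resize(im[y:y+150,x:x+200],None,fx=2,fy=2,interpolation=cv2.INTER_CUBIC))
cv2.imwrite("pics/ws.png",np.vstack([np.hstack(tiles[:2]),np.hstack(tiles[2:])]))
```

```text
t 10.49 p [0.5004 0.3689 0.2001] r [ 1.8e+02  0.0e+00 -1.0e-01] F [ 0.5  0.3 -0.4] w 0.0849 g 0.0
w1 178 156
w2 259 156
s1 180 162
s2 258 160
```

View pics/ws.png

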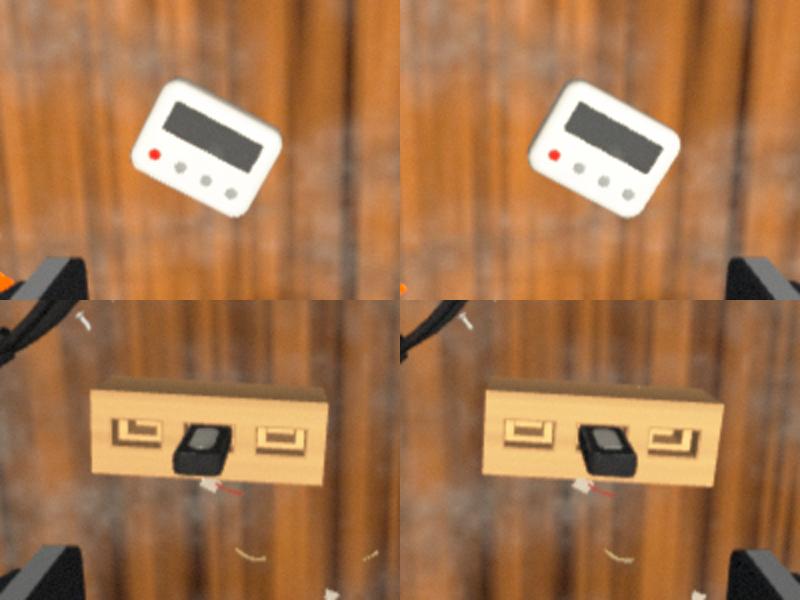

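View pics/d1.png

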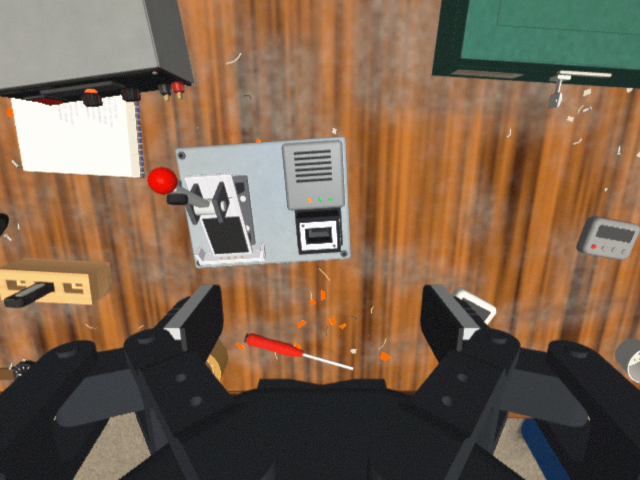

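View pics/d2.png

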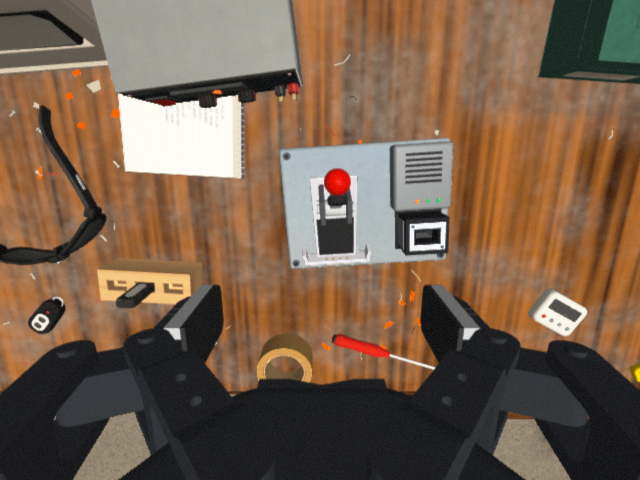

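Composite: the white receiver lies at about (200,148) in tile w1 with its front edge to the lower left. In the stand tiles the stick's end face is at (199,465) and (610,464). In d1/d2 the knob is at (162,180)/(337,182), the port at (320,234)/(428,235), and the base corners BL at (196,268)/(292,268) and BR at (350,259)/(447,258). I'll take closer views of the ledge and port next.

Run:
```python
from h import *
import pickle
V=pickle.load(open("V.pkl","rb"))
for n,p in (("p2",(.46,.12,.14)),("p1",(.46,.02,.14))):
    env.reach(list(p),[180,0,0]); env.wait(.15)
    c=env.get_calibration("wrist"); V[n]=(c,env.snapshot("wrist")); 
pickle.dump(V,open("V.pkl","wb")); st()
tiles=[]
for n in("p1","p2"):
    c,im=V[n]; u=proj(c,(.55,.06,.05)); x,y=int(np.clip(u[0]-130,0,380)),int(np.clip(u[1]-97,0,285)); print(n,x,y)
    tiles.append(cv2.resize(im[y:y+150,x:x+267],(800,450),interpolation=cv2.INTER_CUBIC)); cv2.imwrite(f"pics/{n}c.png",tiles[-1])
cs=[V["d1"][0],V["d2"][0]]
print("knob",tri(cs,[(162,180),(337,182)])); print("port",tri(cs,[(320,234),(428,235)]))
for k,a,b in(("TL",(178,150),(281,151)),("BL",(196,268),(292,268)),("BR",(350,259),(447,258))): print(k,tri(cs,[a,b]))
cs=[V["s1"][0],V["s2"][0]]
f=lambda x,y,o:(o[0]+x/2,o[1]+(y-300)/2)
A,B=(180,162),(58,160)
print("stick",tri(cs,[f(199,465,A),f(610,464,B)]))
for k,a,b in(("TL",(90,390),(486,390)),("TR",(328,403),(723,404)),("BR",(323,486),(714,487)),("BL",(92,473),(483,473))):print(k,tri(cs,[f(*a,A),f(*b,B)]))
for n in("w1","w2"):
    c,im=V[n]; x,y=(178,156) if n=="w1" else (259,156)
    m=np.zeros(im.shape[:2],np.uint8); m[y:y+125,x+50:x+150]=(im[y:y+125,x+50:x+150].min(2)>150)*255
    ct=max(cv2.findContours(m,0,1)[0],key=cv2.contourArea)
    W=np.array([onz(c,q[0],.016)[:2] for q in ct]); r=cv2.minAreaRect((W*1e3).astype(np.float32)); print(n,r)
```

```text
t 16.88 p [0.46 0.02 0.14] r [180.   0.   0.] F [ 0.5  0.  -0.3] w 0.0855 g 0.0
p1 128 10
p2 281 13
knob (array([0.63165626, 0.10733662, 0.18054856]), [np.float64(0.2), np.float64(0.2)])
port (array([ 0.55892134, -0.0014739 ,  0.05379854]), [np.float64(0.0), np.float64(0.0)])
TL (array([0.64966502, 0.1662041 , 0.00858668]), [np.float64(0.0), np.float64(0.0)])
BL (array([0.50578669, 0.15550239, 0.01931103]), [np.float64(0.4), np.float64(0.4)])
BR (array([ 0.51925672, -0.03854648,  0.02167148]), [np.float64(1.3), np.float64(1.3)])
stick (array([0.48805178, 0.33239368, 0.07752998]), [np.float64(0.4), np.float64(0.4)])
TL (array([0.51360756, 0.38583447, 0.04334341]), [np.float64(0.2), np.float64(0.2)])
TR (array([0.50673167, 0.27620719, 0.04107945]), [np.float64(0.0), np.float64(0.0)])
BR (array([0.46694713, 0.27811547, 0.04339728]), [np.float64(0.1), np.float64(0.1)])
BL (array([0.47381187, 0.38792157, 0.04343836]), [np.float64(0.3), np.float64(0.3)])
w1 ((439.7442626953125, -200.21450805664062), (60.5289421081543, 48.03874969482422), 61.335899353027344)
w2 ((439.7296142578125, -199.35787963867188), (60.876808166503906, 47.509090423583984), 61.0726318359375)
```

View pics/p1c.png

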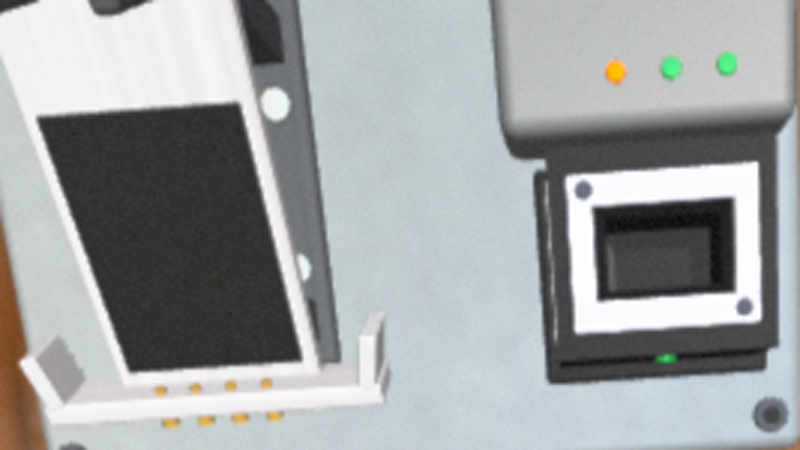

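View pics/p2c.png

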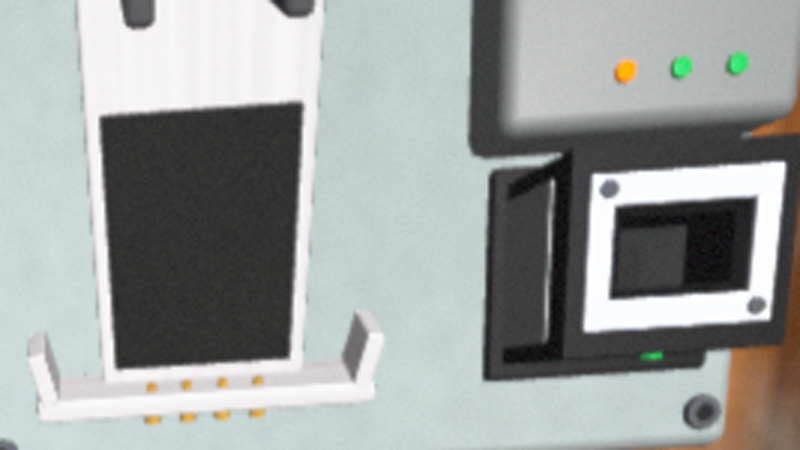

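p1c/p2c are clear. The pocket corners are at (594,208)…(736,291) and (614,207)…(748,291). The bed's bottom edge runs (125,386)–(318,372) and (106,382)–(302,370). The lips are at (52,420)/(383,403) and (41,418)/(372,398).

Run:
```python
from h import *
import pickle
V=pickle.load(open("V.pkl","rb"))
c1,c2=V["p1"][0],V["p2"][0]
A=lambda q:(128+q[0]*267/800,10+q[1]/3); B=lambda q:(281+q[0]*267/800,13+q[1]/3)
t=lambda k,a,b:(lambda r:(print(k,(r[0]*1e3).round(1),r[1]),r[0])[1])(tri([c1,c2],[A(a),B(b)]))
P=[t("pocket",a,b) for a,b in zip([(594,208),(733,198),(736,291),(599,300)],[(614,207),(755,197),(748,291),(611,299)])]
print("port",np.mean(P,0))
K=[t("frame",a,b) for a,b in zip([(565,178),(757,163),(761,319),(575,334)],[(592,175),(785,161),(773,319),(584,333)])];print(np.mean(K,0))
Q=[t("rub",a,b) for a,b in zip([(38,117),(238,103),(301,361),(129,372)],[(100,117),(301,103),(295,360),(116,370)])]
t("bedL",(125,386),(106,382));t("bedR",(318,372),(302,370))
t("frontL",(52,420),(41,418));t("frontR",(383,403),(372,398))
print("yaw rub top/bot",[np.degrees(np.arctan2(-(l-r)[0],(l-r)[1])) for l,r in((Q[0],Q[1]),(Q[3],Q[2]))])
up=(Q[0]+Q[1]-Q[2]-Q[3])/2; print("up",up,"yaw",np.degrees(np.arctan2(up[1],up[0])),"slope",np.degrees(np.arctan2(up[2],np.hypot(*up[:2]))))
for n,p in(("s1",(.4903,.332,.086)),("s2",(.4903,.332,.086))): print(n,proj(V[n][0],p))
for q,r in(((.43,-.2,.0),[180,0,-29]),((.43,-.2,.0),[180,0,151]),((.53,.1,.06),[180,25,180]),((.53,.1,.06),[180,-25,0]),((.68,.11,.165),[180,0,0]),((.68,.11,.165),[180,0,180]),((.49,.33,.05),[180,0,86]),((.49,.33,.05),[180,0,-94]),((.56,0,.06),[180,0,-90]),((.56,0,.06),[180,0,90])):
    k=env.ik(list(q),r); print(q,r,None if k is None else k.round(0))
```

```text
pocket [566.3  15.2  55.6] [np.float64(0.0), np.float64(0.0)]
pocket [568.2 -13.9  56.3] [np.float64(0.0), np.float64(0.0)]
pocket [549.7 -15.2  56.8] [np.float64(0.1), np.float64(0.1)]
pocket [547.9  14.1  56.9] [np.float64(0.0), np.float64(0.0)]
port [5.58011647e-01 6.82296327e-05 5.63996175e-02]
frame [572.   21.3  57.1] [np.float64(0.2), np.float64(0.2)]
frame [574.8 -18.5  57.1] [np.float64(0.2), np.float64(0.2)]
frame [543.9 -20.5  58.4] [np.float64(0.1), np.float64(0.1)]
frame [541.   19.2  57.4] [np.float64(0.1), np.float64(0.1)]
[5.57897950e-01 3.89829978e-04 5.74789412e-02]
rub [580.2 123.7  68.4] [np.float64(0.1), np.float64(0.1)]
rub [582.6  84.5  68.5] [np.float64(0.0), np.float64(0.0)]
rub [535.6  80.5  50.9] [np.float64(0.2), np.float64(0.2)]
rub [533.4 120.6  47.5] [np.float64(0.1), np.float64(0.1)]
bedL [530.6 123.   45.1] [np.float64(0.1), np.float64(0.1)]
bedR [533.5  78.   46.3] [np.float64(0.1), np.float64(0.1)]
frontL [522.8 137.6  51.3] [np.float64(0.1), np.float64(0.1)]
frontR [527.   62.6  50.8] [np.float64(0.3), np.float64(0.3)]
yaw rub top/bot [np.float64(3.6078342303010094), np.float64(3.1418474287980263)]
up [0.04693047 0.00353793 0.01922015] yaw 4.311185254380548 slope 22.214438767989442
s1 [278.59144791 244.31636772]
s2 [364.85337741 242.80211527]
(0.43, -0.2, 0.0) [180, 0, -29] [-33.  22. -32.  35.   0. 176.]
(0.43, -0.2, 0.0) [180, 0, 151] [-33.  22. -32.  35.   0.  -4.]
(0.53, 0.1, 0.06) [180, 25, 180] [  5.   9. -48.   8.  -2.   5.]
(0.53, 0.1, 0.06) [180, -25, 0] [   5.    9.  -48.    8.   -2. -175.]
(0.68, 0.11, 0.165) [180, 0, 0] [   4.   37.   19.   73.    0. -176.]
(0.68, 0.11, 0.165) [180, 0, 180] [ 4. 37. 19. 73.  0.  4.]
(0.49, 0.33, 0.05) [180, 0, 86] [ 28.  30. -10.  50.   0. 122.]
(0.49, 0.33, 0.05) [180, 0, -94] [ 28.  30. -10.  50.   0. -58.]
(0.56, 0, 0.06) [180, 0, -90] [ -6.  26. -15.  49.   0. -96.]
(0.56, 0, 0.06) [180, 0, 90] [ -6.  26. -15.  49.   0.  84.]
```

```bash
cat >> h.py <<'E'
def M(p,rpy): 
    T=np.eye(4);T[:3,:3]=R.from_euler("xyz",rpy,degrees=True).as_matrix();T[:3,3]=p;return T
def pr(T): return list(T[:3,3]),list(R.from_matrix(T[:3,:3]).as_euler("xyz",degrees=True))
BED=M([.532,.1005,.046],[0,-25,3.8]); G=M([.004,0,-.002],[180,0,180]); REC=M([.4397,-.1998,0],[0,0,-28.8])
def rel(T,x,y,z): return T@M([x,y,z],[0,0,0])@G
E
python3 - <<'E'
from h import *
env.reach(*pr(rel(REC,0,0,.06))); p,r=pr(rel(REC,0,0,0))
print(env.movel(p,guard=8)); st("down")
env.close_gripper(); st("grip")
p[2]+=.12; env.movel(p,rate=.2); st("up")
env.reach(*pr(rel(BED,.034,0,.05))); st("above bed")
cv2.imwrite("pics/hold.png",env.snapshot("wrist"))
E
```

```text
False
down t 20.05 p [ 0.4432 -0.2016 -0.0018] r [180.   -0.  151.2] F [-0.3  0.1  0.6] w 0.0856 g 0.0
grip t 20.43 p [ 4.444e-01 -2.024e-01 -2.000e-04] r [-180.     0.2  151.2] F [-1.9  0.9  8.5] w 0.0593 g 64.7
up t 21.18 p [ 0.4428 -0.2015  0.1174] r [180.   -0.  151.2] F [-0.2  0.1 -0.8] w 0.0592 g 64.4
above bed t 22.38 p [0.5462 0.1006 0.1052] r [-180.    24.9 -176.3] F [-0.7  0.6 -1.7] w 0.0592 g 64.4
```

View pics/hold.png

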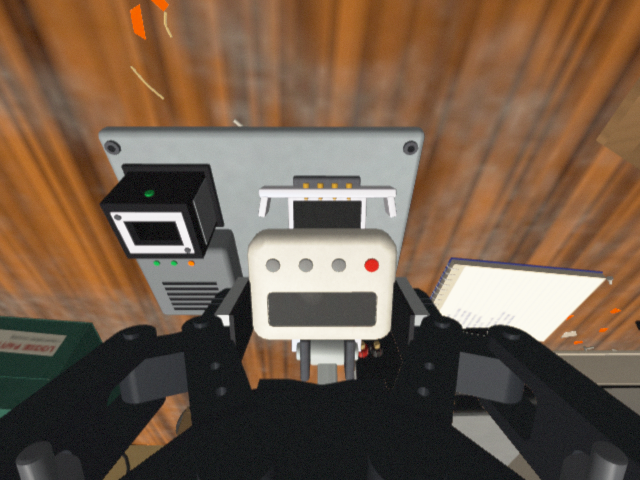

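The receiver is held level with its front towards the ledge (columns 248–396). The ledge spans columns 259–397 at row 192, so I'm checking the lateral alignment numerically.

Run:
```python
from h import *
c=env.get_calibration("wrist"); st()
for q in((0,.0335,.008),(0,-.0335,.008),(-.003,.0375,.008),(-.003,-.0375,.008),(0,.023,0),(0,-.023,0)): print(q,proj(c,(BED@[*q,1])[:3]).round(1))
T=M(env.get_obs()["eef_pos"],env.get_obs()["eef_rot"])@np.linalg.inv(G)
for q in((-.024,.031,.012),(-.024,-.031,.012),(.024,.031,.012),(.024,-.031,.012)): print("rec",proj(c,(T@[*q,1])[:3]).round(1))
print(c["cx"], (np.linalg.inv(T@G)@c["world_from_camera"])[:3,3])
```

```text
t 22.43 p [0.5466 0.1004 0.1055] r [-180.    25.  -176.3] F [-0.1  0.1 -1.4] w 0.0593 g 64.4
(0, 0.0335, 0.008) [387.1 196.4]
(0, -0.0335, 0.008) [266.2 196.5]
(-0.003, 0.0375, 0.008) [394.6 190.9]
(-0.003, -0.0375, 0.008) [258.7 191.1]
(0, 0.023, 0) [366.3 194.3]
(0, -0.023, 0) [286.6 194.4]
rec [402.5 241.5]
rec [249.5 241.5]
rec [395.6 345.5]
rec [255.6 345.6]
321.43935632278976 [ 0.06550136 -0.00197165 -0.14285227]
```

Run:
```python
from h import *
im=cv2.imread("pics/hold.png").astype(int)
for y in(242,250,258,266): 
    r=im[y].min(1); x=np.where(r[230:420]>170)[0]+230; print(y,x.min(),x.max(), r[[x.min()-2,x.max()+2]])
for y in(188,191,194): 
    r=im[y].min(1); x=np.where(r[235:420]>205)[0]+235; print("ledge",y,x.min(),x.max(),len(x))
for y in (205,215,222):
    r=im[y].max(1); x=np.where(r[270:385]<70)[0]+270; print("rubber",y,x.min(),x.max(),len(x))
y=300; r=im[y].mean(1).round().astype(int); print(r[205:262]); print(r[385:445])
b=im[265]; hsv=cv2.cvtColor(im.astype(np.uint8),cv2.COLOR_BGR2HSV);
```

```text
242 263 398 [169 157]
250 245 391 [165 157]
258 248 394 [165 131]
266 244 393 [170 136]Traceback (most recent call last):
  File "<stdin>", line 6, in <module>
    return umr_minimum(a, axis, None, out, keepdims, initial, where)
ValueError: zero-size array to reduction operation minimum which has no identity
```

Run:
```python
from h import *
o=st(); T=M(o["eef_pos"],o["eef_rot"]); c=env.get_calibration("wrist"); print("target",pr(rel(BED,.034,0,.05)))
C=np.linalg.inv(T)@c["world_from_camera"]; print(C.round(4))
for x,z in((0,-.06),(0,0),(-.028,-.02),(-.038,.05)): print("plane col",x,z,proj(c,(T@[x,0,z,1])[:3]).round(1))
im=cv2.imread("pics/hold.png"); hsv=cv2.cvtColor(im,cv2.COLOR_BGR2HSV)
def cen(name,m,box):
    x0,x1,y0,y1=box; q=np.argwhere(m[y0:y1,x0:x1]); print(name,len(q),"cols",q[:,1].min()+x0,q[:,1].max()+x0,"mean",(q.mean(0)+[y0,x0]).round(1))
g=im.max(2)
cen("display",g<90,(255,390,285,330)); cen("rubber",g<70,(285,370,200,228))
cen("ledge",(im.min(2)>195),(250,405,185,197))
cen("pins",(hsv[...,1]>120)&(hsv[...,0]<30),(295,360,178,190))
for y in(380,420,440,470): print(y,g[y,::20])
```

```text
t 22.43 p [0.5466 0.1004 0.1055] r [-180.    25.  -176.3] F [-0.1  0.1 -1.4] w 0.0593 g 64.4
target ([np.float64(0.5461229012835168), np.float64(0.10143804206825327), np.float64(0.10556226772390578)], [np.float64(179.99999999999997), np.float64(25.00000000000002), np.float64(-176.20000000000002)])
[[ 2.000e-04 -9.656e-01 -2.600e-01  6.550e-02]
 [ 1.000e+00 -0.000e+00  9.000e-04 -2.000e-03]
 [-9.000e-04 -2.600e-01  9.656e-01 -1.429e-01]
 [ 0.000e+00  0.000e+00  0.000e+00  1.000e+00]]
plane col 0 -0.06 [327.9 377.1]
plane col 0 0 [325.3 290.6]
plane col -0.028 -0.02 [325.7 369.9]
plane col -0.038 0.05 [324.2 312.1]
display 3260 cols 269 375 mean [308.9 322.4]
rubber 1721 cols 294 360 mean [214.5 326.6]
ledge 958 cols 259 395 mean [193.  327.1]
pins 116 cols 303 351 mean [185.1 326.6]
380 [ 47  49  49  27  28  27  29  62  56  58  25  27  29  32  24  97 138 170
  31  25  29  30  28  85  82  80  51  31  21  27 119 117]
420 [ 25  18  29  25  23  29  30  29 130  70  25  20  28  29  22  26  25  25
  26  24  29  31  31 153 151  39  25  31  32  37  24  31]
440 [ 27  31  31  23  30  28  34 185 141  25  24  25  24  26  22  21  28  29
  26  26  25  31  27  27 150 150  32  35  41  37  38  27]
470 [ 23 106  70  46  48  24 118  22  25  26  25  24  26  24  30  24  27  31
  26  25  23  27  26  22  34  26 109  37  39  48  84 103]
```

Comparing the yaw 0 and yaw 180 views shows a constant world-y bias of about 2 mm in the wrist calibration: the held receiver and gripper appear centred at column 322, while calibration predicts 326. I'm correcting the bed to y=0.1025, the port to y=0.002 and the stick to y=0.334, then placing with guarded moves.

```bash
sed -i 's/\.532,\.1005/.532,.1025/' h.py
python3 - <<'E'
from h import *
def go(x,z,**k):
    p,r=pr(rel(BED,x,0,z)); return env.movel(p,frame=r,**k)
def loc(m):
    o=st(m); print("  rec in bed",(np.linalg.inv(BED)@M(o["eef_pos"],o["eef_rot"])@np.linalg.inv(G))[:3,3].round(4)); return o
go(.032,.012,rate=.1); env.wait(.1)
print(go(.032,-.004,rate=.03,guard=5)); o=loc("touch")
z=(np.linalg.inv(BED)@M(o["eef_pos"],o["eef_rot"])@np.linalg.inv(G))[2,3]
print(go(.018,z,rate=.03,guard=9)); loc("slid")
cv2.imwrite("pics/slid.png",env.snapshot("wrist"))
E
```

```text
True
touch t 23.48 p [0.5652 0.1048 0.0615] r [-180.    25.1 -176.2] F [-1.4 -0.5  5.1] w 0.0597 g 65.1
  rec in bed [0.0326 0.     0.002 ]
True
slid t 23.83 p [0.5595 0.1043 0.0592] r [-180.    25.4 -176.2] F [1.4 0.1 0.7] w 0.0594 g 64.9
  rec in bed [0.0265 0.     0.0023]
```

View pics/slid.png

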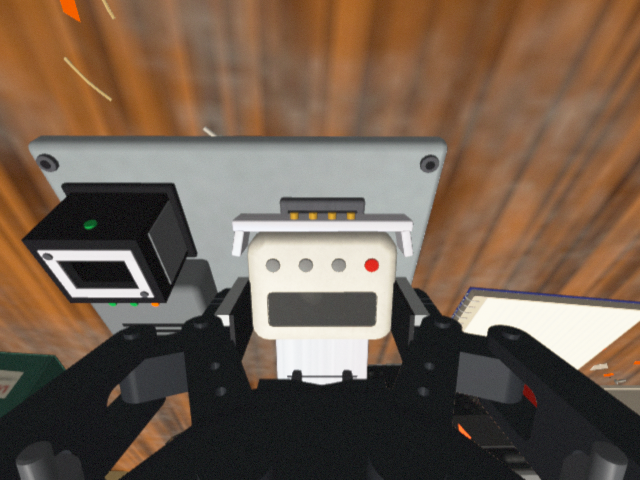

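The receiver is centred between the lips (ledge columns 233–412, receiver centre 322), with its front edge still a little short of the ledge. I'll continue sliding.

Run:
```python
from h import *
def go(x,z,**k):
    p,r=pr(rel(BED,x,0,z)); return env.movel(p,frame=r,**k)
def loc(m):
    o=st(m); q=(np.linalg.inv(BED)@M(o["eef_pos"],o["eef_rot"])@np.linalg.inv(G))[:3,3]; print("  rec in bed",q.round(4),"Fbed",(BED[:3,:3].T@o["force"]).round(1)); return q
q=loc("0")
for i in range(3):
    h=go(.014,.002,rate=.02,guard=8); q=loc("s"); 
    if h and (BED[:3,:3].T@env.get_obs()["force"])[0]>5: break
env.wait(.2); loc("hold")
cv2.imwrite("pics/slid2.png",env.snapshot("wrist"))
```

```text
0 t 23.88 p [0.5595 0.1043 0.0591] r [-180.    25.4 -176.2] F [ 1.7 -0.6  0.8] w 0.0593 g 65.0
  rec in bed [0.0265 0.     0.0022] Fbed [ 1.8 -0.7  0. ]
s t 24.27 p [0.5593 0.1043 0.0597] r [ 180.    25.7 -176.2] F [2.3 0.2 0.1] w 0.0593 g 65.5
  rec in bed [0.0266 0.     0.0028] Fbed [ 2.1  0.1 -0.9]
s t 24.68 p [0.5591 0.1044 0.06  ] r [ 180.    25.9 -176.2] F [1.6 1.  0.5] w 0.0593 g 65.5
  rec in bed [0.0265 0.0001 0.0031] Fbed [ 1.7  0.9 -0.2]
s t 25.1 p [0.5591 0.1043 0.0602] r [ 180.    26.  -176.2] F [1.8 1.2 0.7] w 0.0591 g 65.6
  rec in bed [0.0266 0.     0.0033] Fbed [ 2.   1.1 -0.1]
hold t 25.3 p [0.5592 0.1044 0.0602] r [ 180.    26.  -176.2] F [0.4 0.5 0.5] w 0.0593 g 65.6
  rec in bed [0.0266 0.0001 0.0033] Fbed [0.6 0.5 0.3]
```

Run:
```python
from h import *
p,r=pr(rel(BED,.0255,0,.0005)); print(env.movel(p,frame=r,rate=.03,guard=6)); st("press")
env.gripper_open(); st("open")
p,r=pr(rel(BED,.028,0,.06)); env.movel(p,frame=r,rate=.15); env.wait(.1)
c=env.get_calibration("wrist"); im=env.snapshot("wrist"); st()
u=proj(c,(BED@[.02,0,.01,1])[:3]).astype(int); print(u)
x,y=int(np.clip(u[0]-100,0,440)),int(np.clip(u[1]-80,0,330))
cv2.imwrite("pics/seat.png",cv2.resize(im[y:y+150,x:x+200],None,fx=4,fy=4,interpolation=cv2.INTER_CUBIC)); cv2.imwrite("pics/seatf.png",im); print(x,y)
```

```text
True
press t 25.56 p [0.5596 0.1044 0.0588] r [-180.    25.  -176.2] F [-3.5  0.4  7.7] w 0.0592 g 66.5
open t 25.94 p [0.5593 0.1044 0.0581] r [-180.    25.  -176.2] F [ 0.4  0.6 -0.1] w 0.0854 g 0.0
 t 26.63 p [0.5358 0.1027 0.1108] r [-180.    24.9 -176.2] F [ 0.8  0.6 -0.2] w 0.0855 g 0.0
[324 240]
224 160
```

View pics/seat.png

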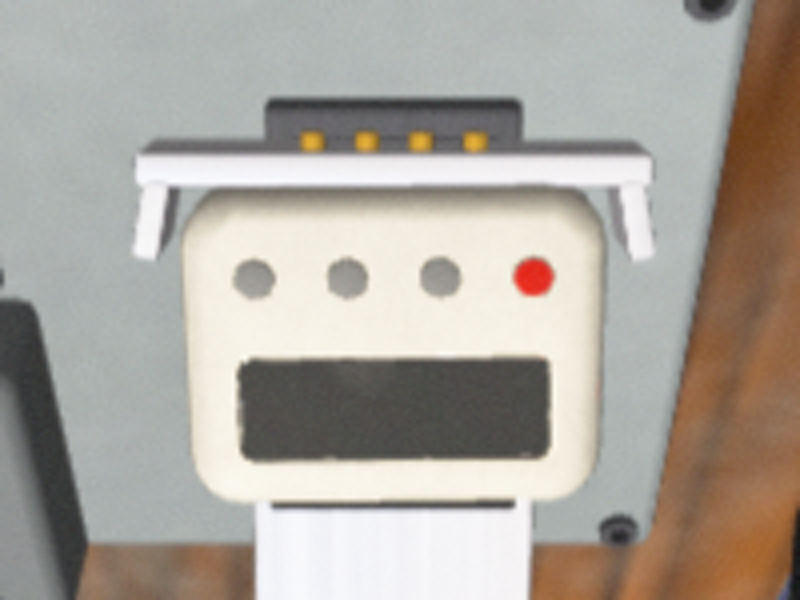

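The receiver sits between the lips with its front edge at the ledge, ledge inner edge at crop row 186 and receiver rear at crop row 500. I'll check numerically for any residual gap.

Run:
```python
from h import *
c=env.get_calibration("wrist"); c["world_from_camera"]=c["world_from_camera"].copy(); c["world_from_camera"][1,3]+=.002
f=lambda *q:((proj(c,(BED@[*q,1])[:3])-[224,160])*4).round(0)
for q in((0,0,.008),(0,.0335,.008),(0,-.0335,.008),(-.004,0,.008),(.011,.0355,.008),(.011,-.0355,.008),(0,0,.012),(0,0,.016),(.048,0,.016),(.048,0,.008),(.048,0,0),(.048,.023,0),(.048,-.023,0),(.024,.030,.012),(.024,-.030,.012)): print(q,f(*q))
```

```text
(0, 0, 0.008) [389. 187.]
(0, 0.0335, 0.008) [617. 187.]
(0, -0.0335, 0.008) [160. 187.]
(-0.004, 0, 0.008) [389. 160.]
(0.011, 0.0355, 0.008) [627. 260.]
(0.011, -0.0355, 0.008) [150. 260.]
(0, 0, 0.012) [389. 192.]
(0, 0, 0.016) [389. 197.]
(0.048, 0, 0.016) [389. 512.]
(0.048, 0, 0.008) [389. 491.]
(0.048, 0, 0) [389. 471.]
(0.048, 0.023, 0) [531. 471.]
(0.048, -0.023, 0) [246. 471.]
(0.024, 0.03, 0.012) [590. 351.]
(0.024, -0.03, 0.012) [186. 351.]
```

The bed model matches the picture: ledge 187 against 186, lip ends 260, receiver rear about 502. The receiver is seated. Next is the hold-down arm.

Run:
```python
from h import *
Y=lambda x:.1025+(x-.532)*.066
r=[180,0,183.8]
env.close_gripper()
env.reach([.56,Y(.56),.25],r); env.reach([.675,Y(.675),.25],r)
print(env.movel([.675,Y(.675),.163],rate=.2,guard=5)); st("behind")
print(env.movel([.54,Y(.54),.163],rate=.08,guard=12)); st("pushed")
cv2.imwrite("pics/push_s.png",env.snapshot("scene"))
env.movel([.50,Y(.5),.24],rate=.2); env.wait(.1); env.reach([.47,.10,.22],[180,0,180]) if 0 else None
c=env.get_calibration("wrist"); im=env.snapshot("wrist"); st("up")
for n,f in(("scene","sc"),): cv2.imwrite(f"pics/{f}.png",env.snapshot(n)[180:300,200:360])
hsv=cv2.cvtColor(im,cv2.COLOR_BGR2HSV); m=((hsv[...,0]<6)|(hsv[...,0]>174))&(hsv[...,1]>180)&(hsv[...,2]>80)
n,l,s,cc=cv2.connectedComponentsWithStats(m.astype(np.uint8)); i=np.argsort(-s[1:,4])[:3]+1; print(s[i],cc[i])
for a in np.arange(-.1,1.3,.2): print(round(a,1),proj(c,(BED@[.086-.082*np.cos(a),0,.024+.082*np.sin(a),1])[:3]).round(0))
```

```text
False
behind t 29.48 p [0.6743 0.112  0.1643] r [ 180.     0.  -176.2] F [-0.   0.4  0.4] w 0.0001 g 0.0
False
pushed t 31.32 p [0.5404 0.103  0.163 ] r [ 180.     0.  -176.2] F [-0.2 -1.2  0.2] w -0.0003 g 0.0
up t 32.1 p [0.4996 0.1003 0.2383] r [-180.    -0.2 -176.2] F [-1.5  0.4  0.4] w 0.0001 g 0.0
[[ 257   78   74   40 1107]
 [ 313  234   18   17  240]
 [ 340  250    4    3   12]] [[294.99548329  97.24570912]
 [321.75833333 241.89583333]
 [341.5        251.        ]]
-0.1 [323. 244.]
0.1 [323. 242.]
0.3 [323. 242.]
0.5 [323. 247.]
0.7 [324. 256.]
0.9 [324. 270.]
1.1 [324. 287.]
```

The knob is at (322,242), which matches an angle of 0–0.3 rad: the arm has gone over and sunk. Now the stick.

Run:
```python
from h import *
env.gripper_open()
r=[180,0,-93.6]
env.reach([.4903,.334,.14],r)
print(env.movel([.4903,.334,.050],rate=.1,guard=5)); st("down")
env.close_gripper(); st("grip")
env.movel([.4903,.334,.17],rate=.12); st("lift")
env.reach([.558,.0022,.17],[180,0,-86.2]); env.wait(.15); st("over port")
c=env.get_calibration("wrist"); im=env.snapshot("wrist"); cv2.imwrite("pics/stick.png",im)
cv2.imwrite("pics/stick_s.png",env.snapshot("scene"))
c["world_from_camera"]=c["world_from_camera"].copy(); c["world_from_camera"][1,3]+=.002
print("port px",proj(c,[.558,.0022,.056]),"tip px if held straight",proj(c,[.558,.0022,.128]))
```

```text
False
down t 34.98 p [0.4909 0.3342 0.0507] r [-179.9    0.   -93.6] F [-0.   0.6 -0.2] w 0.0853 g 0.0
grip t 35.66 p [0.4905 0.3341 0.0502] r [-180.     0.   -93.6] F [-0.  -0.6  1.2] w 0.01 g 59.3
lift t 36.81 p [0.4897 0.3337 0.1691] r [ 1.799e+02 -1.000e-01 -9.360e+01] F [-0.2 -0.1 -1. ] w 0.0097 g 59.2
over port t 38.23 p [0.558  0.0035 0.1699] r [180.    0.  -86.1] F [-0.4 -0.3 -0.4] w 0.0097 g 59.2
port px [321.76604145 228.72074789] tip px if held straight [321.89991608 258.43500623]
```

View pics/stick.png

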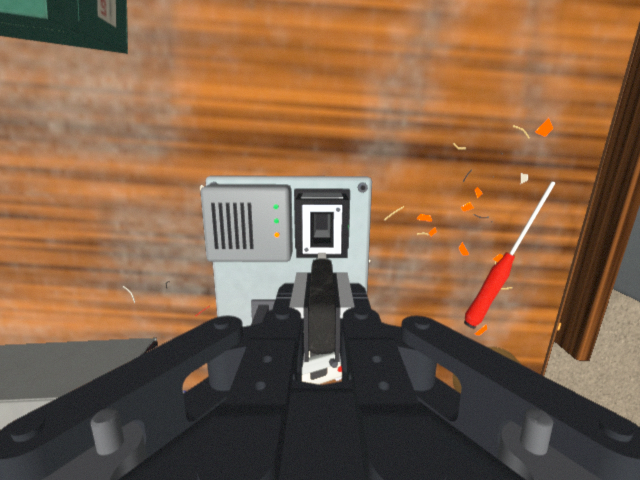

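The stick is held straight with its plug tip at about (322,257), in line with the port at (322,228), as predicted. I'll insert it now.

Run:
```python
from h import *
r=[180,0,-86.2]
env.movel([.558,.0022,.105],frame=r,rate=.1); env.wait(.2); st("pre")
print(env.movel([.558,.0022,.057],frame=r,rate=.04,guard=8)); st("in")
```

```text
pre t 39.33 p [0.5587 0.0021 0.1058] r [-179.9   -0.   -86.2] F [-0.5  0.5 -1. ] w 0.0097 g 59.2
True
in t 40.33 p [0.5577 0.0022 0.0619] r [180.    0.  -86.2] F [-0.  -0.   5.9] w 0.0098 g 60.1
```

Run:
```python
from h import *
r=[180,0,-86.2]
print(env.movel([.558,.0022,.052],frame=r,rate=.02,guard=15)); st("in2")
env.gripper_open(); st("open"); env.movel([.558,.0022,.16],rate=.15)
env.close_gripper()
# verify stick top and knob: press gently on stick top
env.movel([.558,.0022,.10],rate=.15); print(env.movel([.558,.0022,.085],rate=.04,guard=8)); st("top touch")
env.movel([.558,.0022,.20],rate=.2)
env.reach([.44,.06,.2],[180,0,0]); env.wait(.1); st("look")
im=env.snapshot("wrist"); s=env.snapshot("scene")
a=cv2.resize(s[190:310,200:360],(800,600),interpolation=cv2.INTER_CUBIC)
cv2.imwrite("pics/fin_s.png",a); cv2.imwrite("pics/fin_w.png",im)
c=env.get_calibration("scene")
for q in(-.15,0,.1,.2): print(q,((proj(c,(BED@[.086-.082*np.cos(q),0,.024+.082*np.sin(q),1])[:3])-[200,190])*5).round(0))
print("stick top",((proj(c,[.558,.0022,.096])-[200,190])*5).round(0))
```

```text
True
in2 t 40.55 p [0.5577 0.0023 0.0618] r [180.   -0.  -86.2] F [-0.6 -0.1  5.5] w 0.0099 g 60.1
open t 41.27 p [0.5569 0.0023 0.0609] r [179.9   0.  -86.2] F [ 0.8  0.1 -0.4] w 0.0854 g 0.0
True
top touch t 43.63 p [0.56   0.002  0.0978] r [-179.9   -0.   -86.2] F [-0.5  0.4  5.5] w 0.0002 g 2.6
look t 48.43 p [0.44 0.06 0.2 ] r [180.   0.   0.] F [ 0.8 -0.1  0.8] w 0.0001 g 0.0
-0.15 [343. 388.]
0 [348. 372.]
0.1 [351. 360.]
0.2 [352. 346.]
stick top [501. 237.]
```

View pics/fin_s.png

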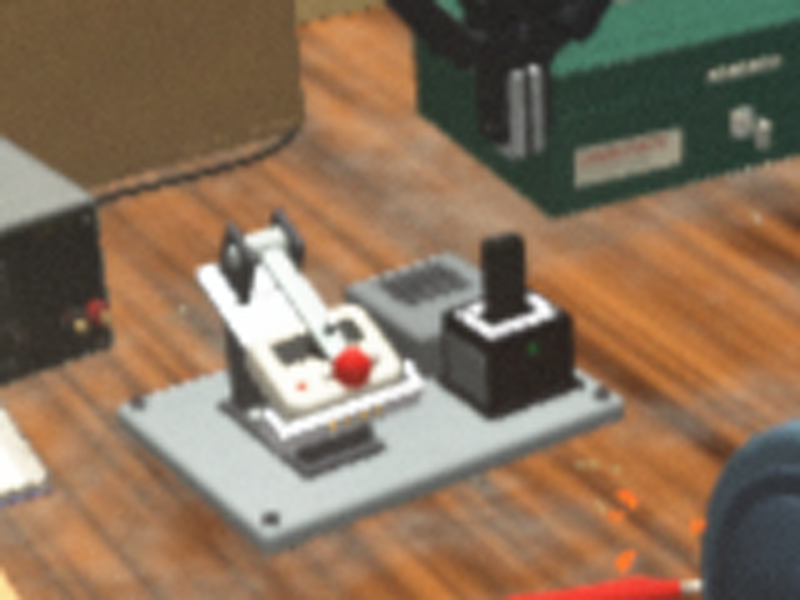

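The scene view shows the pad arm down on the receiver, knob at (352,366) where angle 0–0.05 is predicted at about (349,369). The stick stands in the port with its top at (503,237), predicted (501,237). The touch read about 1.7 mm high, so I'll press the stick firmly and touch the knob to confirm both.

Run:
```python
from h import *
r=[180,0,-86.2]
env.reach([.557,.0022,.125],r)
print(env.movel([.557,.0022,.080],rate=.05,guard=25)); st("stick press")
env.movel([.557,.0022,.13],rate=.2)
k=(BED@[.004,0,.024,1])[:3]; print("knob",k.round(4))
env.movel([k[0],k[1],.13],rate=.2)
print(env.movel([k[0],k[1],.068],rate=.05,guard=4)); st("knob press")
env.movel([k[0],k[1],.13],rate=.2); st("up")
env.wait(.1)
im=cv2.resize(env.snapshot("scene")[190:310,200:360],(800,600),interpolation=cv2.INTER_CUBIC); cv2.imwrite("pics/last.png",im)
hsv=cv2.cvtColor(im,cv2.COLOR_BGR2HSV); m=((hsv[...,0]<6)|(hsv[...,0]>174))&(hsv[...,1]>160)
n,l,s,cc=cv2.connectedComponentsWithStats(m.astype(np.uint8)); i=np.argsort(-s[1:,4])[:4]+1; print(s[i,4],cc[i].round())
g=im[:,:,:].max(2)[225:300,470:540]<60; print("stick rows",np.where(g.sum(1)>20)[0].min()+225)
```

```text
True
stick press t 53.17 p [0.5588 0.002  0.0977] r [-179.8   -0.   -86.2] F [-0.5  0.2  7.3] w 0.0003 g 3.3
knob [0.5255 0.1021 0.0694]
True
knob press t 55.07 p [0.5251 0.1021 0.0822] r [180.   -0.  -86.2] F [-0.6 -0.2  4.8] w -0.0001 g 2.5
up t 55.46 p [0.5263 0.1022 0.1304] r [180.   -0.  -86.2] F [-0.8  0.  -0.4] w -0.0001 g 0.0
[2483  802   34] [[615. 591.]
 [352. 367.]
 [ 93. 306.]]
stick rows 242
```

```bash
python3 -c "
from h import *
k=env.get_obs()['eef_pos']; env.movel([k[0]-.03,k[1],.2],rate=.2); st(); print(env.finish_job())"
```

```text
t 56.14 p [0.4945 0.102  0.1994] r [179.9  -0.  -86.2] F [-0.4  0.3  0.7] w 0.0002 g 0.0
the job is handed in; nothing more can be done
None
```

The job is handed in at 56 s: the white receiver is seated against the ledge, the hold-down pad rests on it, the stick is in the port and the grey receiver was left alone; the stick's top read about 1.7 mm above nominal but a firm press did not move it, so I judged it fully in.

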